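# Set the sculptor's turntable to its second speed on the blank step selector

### The job

Set the motorised sculptor's turntable to its second speed. Its step selector, the knob with the raised bar grip, is unmarked, so turn it anticlockwise (seen from above) all the way to its end stop, pause there a moment, then turn it clockwise two clicks and let go. Leave the round knob on the same deck alone.

Things in the scene. Friction and masses are not known exactly. Their poses are not given: they have to be found in the camera images.
- turntable: Fixed bench turntable: grey base 220 x 480 x 60 mm, wheel head with a small sculpture at its left end, control deck at its right end (top 60 mm above the table) with two black controls on equal 72 mm round plates, one nearer the robot, axes 120 mm apart. Origin: centre of the underside; x along the short side, away from the robot, y along the long side to the wheel head.
- selector (a joint): Angle of the step selector (rad), growing clockwise from above. It clicks into four places 27.5 degrees apart: 0 (off, anticlockwise end stop), 0.48 (first speed), 0.96 (second), 1.44 (third, clockwise end stop). When let go it springs into the nearest place and stays; about 0.15 N m turns it past a click. Starts in any place but 0; at 0 the bar lies along the turntable's x.
- selector_grip (a point): Where to pinch the step selector: on its upright axis, inside its bar grip, 11 mm below the bar's top, 98 mm above the table. The unmarked black bar is upright-sided, 50 mm long, 14 mm thick, 35 mm tall above a round skirt (52 mm across, top 24 mm below this point). The point turns with the selector: x along the bar (along the turntable's x at joint 0), z up.
- trim_knob (a joint): Angle (rad, growing clockwise from above) of the other control on the deck: a round ridged black knob, 48 mm across, 26 mm high, its top 92 mm above the table. It turns freely without clicks. Leave it alone.

How it is judged:
On the way:
1. the selector is turned back to its anticlockwise end stop (value of joint selector below 0.17 rad), for 0.2 s.
At the end, for the whole second after the job is handed in: The selector, having been at its end stop, rests two clicks clockwise of it, at 0.96 rad within 0.175 rad (10 degrees), and is still; the round knob stands within 0.3 rad (17 degrees) of 2.0 rad, about where it began (value of joint selector between 0.785 and 1.135 rad and velocity of joint selector between -0.1 and 0.1 rad/s and value of joint trim_knob between 1.7 and 2.3 rad); the robot touches nothing.
It fails at once if the round knob is turned (value of joint trim_knob below 1.7 rad or value of joint trim_knob above 2.3 rad).
It also fails if it takes over 32 s, if anything falls off the work surface, if the arm or the gripper's body presses on something with over 40 N, if the wrist force passes 120 N, or if a joint passes its speed limit or range.

### The arm

A 6-joint arm with a two-finger parallel gripper is mounted at the origin on the work surface. World frame = base frame: x ahead of the robot, y to its left, z up, the work surface at z = 0. Lengths are in m, angles in rad, forces in N, time in s.
With the tool pointing down it reaches from about 0.325 to 0.925 m from the base axis. Payload 3.1 kg.
Tool frame: the origin (TCP) lies between the finger pads; the fingertips stand 11 mm ahead of it and the grasp point (between the pads) lies 8 mm behind it (nose_length is the distance from the TCP to the fingertips, in m); z points along the fingers, y is the direction in which the jaws open and shut (so a half turn about z gives the same grasp; the last joint's range is limited). The gripper opens to 85 mm and grips with 20 to 120 N. Pads are 22 mm wide; open, the fingers measure 114 mm over their backs; the gripper's body (76 mm by 85 mm) begins 54 mm behind the grasp point. The pads swing forward as they close: fully open they stand 13 mm farther back than shut.
Start: joints at [-0.112, 0.217, 1.613, -0, 1.311, -0.112], TCP at [0.625, 0, 0.242] pointing down, gripper open.
Joint ranges: [-2.75, 2.75], [-0.78, 2.1], [0.31, 2.55], [-1.13, 4.27], [0.13, 2.63], [-2.58, 2.58]. Speed limits (rad/s): [2.79, 2.79, 3.14, 3.14, 3.14, 3.14].

### API

Orientations are given as a rotation vector (axis times angle).
In Python, from bench import read_state, read_camera, camera_model, close_job, outline_of, nose_length gives the robot as it stands.
- The arm moves only by the tool jog_arm, never from a script. Its argument "series" is a list of rows, each an object with "linear": the shift along the tool's x, y, z in mm, a list of three; "dr": the turn, a rotation vector about the tool's x, y, z in rad, a list of three; "claw": the opening, from 0 (shut) to 1 (fully open). A call has 1 to 10 rows; each row is the pose to reach, as a shift and turn from the pose commanded when the call began, along the tool's axes at that moment; what a row does not reach only later rows make up. A row lasts 1/10 s, in which the tool goes at most 50 mm and 8.59 degrees, less where a joint would pass 70% of its speed; a pose out of reach is approached as far as the arm can. A call with a gripper value outside its range is refused whole. The fingers move at their own pace and stop on an object; "force" is the grip in N (left out, the last holds). Time passes only in rows, so rows that repeat a pose let the fingers close. It gives the time, the measured TCP pose, the force and the opening at its end, in the units of the state.
- read_state(): the state, without advancing time (a new reading comes with each control period).
- read_camera(name): name is "scene" or "side" or "wrist"; returns the picture (480x640x3 uint8, red, green, blue); there is no depth.
- camera_model(name): a dict with "camera_matrix" (3x3 intrinsics, pixels), "dist_coeffs" ([k1, k2, p1, p2, k3] as OpenCV has them; the pictures are not rectified), "rvec" (rotation vector, rad) and "tvec" (3), from world to camera coordinates, as OpenCV has them; the wrist camera has in their place "T_tool_cam" (4x4, takes a point from camera to tool coordinates, whose origin is the TCP and whose axes are the flange's). Camera axes: x right, y down, z forward; pixel columns grow to the right and rows downward; lengths in m; the calibration is good to about 2 mm. A picture is of the moment at which its call begins: read the wrist's pose just before it. camera_model takes no time and is no camera call.
- close_job(): hands the job in, once; it reports no verdict.
Trained networks look in the newest picture that a camera, given by its name, has taken for a name from the list of things; names that differ only in an ending like _2 or _b are one class to them, and where a whole thing is asked for, a point or a joint stands for the part that bears it (a point fixed in the world has none). Each returns a list of dicts, best first, with "conf" (0 to 1); they miss things now and then, are a little off and sometimes report something else, mostly with a low value. They report only what shows in the picture. A call takes as long as a camera call.
- outline_of(name, camera): "region" (480x640 bool, what is visible of it) and "box" ([left, top, right, bottom] in pixels, round what is visible of it).
The state is a dict: "clock": time; "q": joint angles; "joint_velocities": joint speeds; "tau": joint torques, N m; "tool_pos": TCP position; "tcp_rot": TCP orientation; "contact_force": force on the tool from outside, world axes, zero at the start; "moment": the same for the moment, N m; "width": opening from 0.0 (shut) to 1.0 (fully open).
Only numpy, scipy, OpenCV 4.12 (cv2) and the standard library are available. Lean on these libraries where they do the work, as an engineer would, in place of code of your own. Each camera call takes 0.05 s, during which the arm holds its last target. There are 200 camera calls.

## Working session

There is one attempt and no reset: what is moved stays moved. The work goes in short steps, Python scripts to look and compute and a tool call to move; the robot and the scene stay as the last step left them, time stands still between calls to the robot, and variables do not carry over. Pictures are saved under pics/ and viewed, about 8 in all and at most 12, crops included, and the job is handed in when it is done.

Besides the shell and the picture viewer there is one more tool, called after "Call:" in YAML: its name, and indented under it one key for each argument. jog_arm: Moves the arm, as the interface text tells. Its arguments: {"type":"object","properties":{"series":{"type":"array"},"force":{"type":"number"}},"required":["series"]}

```bash
mkdir -p pics
cat > h.py <<'E'
import numpy as np, cv2
from bench import *
def Rv(r): return cv2.Rodrigues(np.array(r,float))[0]
def cam(name,st=None):
    m=camera_model(name); K=np.array(m["camera_matrix"]); d=np.array(m["dist_coeffs"])
    if "T_tool_cam" in m:
        T=np.eye(4);T[:3,:3]=Rv(st["tcp_rot"]);T[:3,3]=st["tool_pos"];T=T@np.array(m["T_tool_cam"])
        W=np.linalg.inv(T)
    else:
        W=np.eye(4);W[:3,:3]=Rv(m["rvec"]);W[:3,3]=np.array(m["tvec"]).ravel()
    return K,d,W
def toplane(c,px,z):
    K,d,W=c;p=cv2.undistortPoints(np.array(px,float).reshape(-1,1,2),K,d).reshape(-1,2)
    T=np.linalg.inv(W);r=np.c_[p,np.ones(len(p))]@T[:3,:3].T;o=T[:3,3]
    return o+r*((z-o[2])/r[:,2])[:,None]
def proj(c,P):
    K,d,W=c;return cv2.projectPoints(np.array(P,float).reshape(-1,1,3),cv2.Rodrigues(W[:3,:3])[0],W[:3,3],K,d)[0].reshape(-1,2)
def save(n,im): cv2.imwrite("pics/"+n,cv2.cvtColor(im,cv2.COLOR_RGB2BGR))
E
python3 - <<'E'
from h import *
s=read_state();print(s)
for n in("scene","wrist"):
    im=read_camera(n);save(n+"0.png",im);c=cam(n,s)
    for t in("selector","trim_knob","turntable"):
        for o in outline_of(t,n)[:2]:
            ys,xs=np.nonzero(o["region"]);m=(xs.mean(),ys.mean())
            print(n,t,round(o["conf"],2),np.round(o["box"]),np.round(m),toplane(c,[m],.09).round(3))
E
```

```text
{'clock': 0.0, 'q': array([-1.12198054e-01,  2.17783816e-01,  1.61494376e+00, -2.39092202e-05,
        1.31129750e+00, -1.12174182e-01]), 'joint_velocities': array([-0.00055959,  0.00069831,  0.00152119, -0.00112816, -0.00123432,
       -0.00093354]), 'tau': array([-2.90135131e-04, -3.96841800e+01, -3.03850436e+01, -2.80225659e-04,
        9.87685227e-03,  9.68610237e-06]), 'tool_pos': array([6.24203361e-01, 1.06328228e-04, 2.40944820e-01]), 'tcp_rot': array([-2.22012594, -2.22008662,  0.00240922]), 'contact_force': array([-0.0247738 , -0.65214416,  0.69162326]), 'moment': array([ 0.00383733, -0.01263497,  0.0045246 ]), 'width': 1.0004893452190575}
scene selector 0.7 [217. 284. 260. 339.] [236. 315.] [[ 0.545 -0.139  0.09 ]]
scene trim_knob 0.86 [306. 324. 351. 370.] [326. 347.] [[ 0.661 -0.129  0.09 ]]
scene turntable 0.78 [155. 124. 428. 474.] [306. 315.] [[ 0.619 -0.099  0.09 ]]
wrist selector 0.94 [212. 330. 264. 402.] [236. 363.] [[ 0.544 -0.125  0.09 ]]
wrist trim_knob 0.59 [332. 321. 396. 382.] [363. 353.] [[ 0.655 -0.114  0.09 ]]
wrist turntable 0.75 [109.   2. 412. 434.] [281. 180.] [[0.59  0.035 0.09 ]]
```

```bash
python3 -c "
import cv2,numpy as np
cv2.imwrite('pics/both.png',cv2.resize(np.hstack([cv2.imread('pics/scene0.png'),cv2.imread('pics/wrist0.png')]),(800,300),interpolation=cv2.INTER_AREA))"
```

```text
(no output)
```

View pics/both.png

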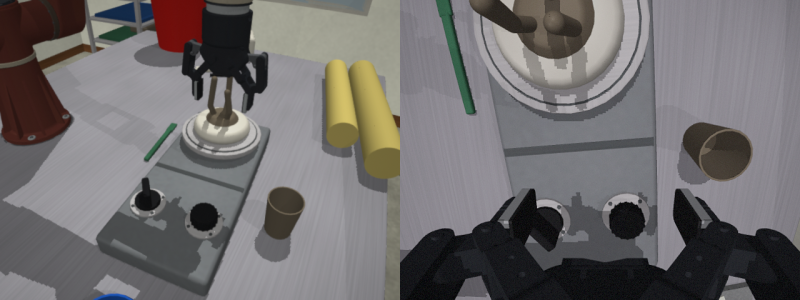

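The selector is at wrist pixel (236,363) and its bar lies oblique. The round knob is at (363,353). The sculpture is ahead in +y, so I'll back off to -y for a clearer view.

Call:
jog_arm:
  series:
    - {"linear": [-50, -5, 0], "dr": [0, 0, 0], "claw": 1}
    - {"linear": [-100, -10, 0], "dr": [0, 0, 0], "claw": 1}
    - {"linear": [-150, -20, 0], "dr": [0, 0, 0], "claw": 1}
    - {"linear": [-200, -20, 0], "dr": [0, 0, 0], "claw": 1}
    - {"linear": [-230, -20, 0], "dr": [0, 0, 0], "claw": 1}
    - {"linear": [-230, -20, 0], "dr": [0, 0, 0], "claw": 1}
    - {"linear": [-230, -20, 0], "dr": [0, 0, 0], "claw": 1}

```text
clock: 1.1
tool_pos: [0.6048, -0.2306, 0.2421]
tcp_rot: [-2.223, -2.219, -0.001]
contact_force: [0.5, 0.3, -0.1]
width: 0.999
```

Run:
```python
from h import *
s=read_state();print(s["clock"],s["tool_pos"],s["tcp_rot"],s["q"])
n="wrist";im=read_camera(n);save("w1.png",im);c=cam(n,s);print("cam",np.linalg.inv(c[2])[:3,3])
g=im.copy()
for t in("selector","trim_knob"):
    for o in outline_of(t,n)[:1]:
        r=o["region"].astype(np.uint8);ys,xs=np.nonzero(r);m=(xs.mean(),ys.mean())
        print(t,round(o["conf"],2),np.round(o["box"]),np.round(m),toplane(c,[m],.09).round(3))
        cs,_=cv2.findContours(r,0,2);cv2.drawContours(g,cs,-1,(255,0,0),1)
save("w1o.png",g)
```

```text
1.1 [ 0.60476944 -0.23059692  0.24209944] [-2.22298881e+00 -2.21879169e+00 -6.74317901e-04] [-4.72939131e-01  2.63717791e-01  1.55730528e+00  6.69089907e-04
  1.32117742e+00 -4.71214782e-01]
cam [ 0.6059293  -0.15911924  0.37347883]
trim_knob 0.8 [361.  35. 440. 113.] [398.  76.] [[ 0.655 -0.122  0.09 ]]
```

View pics/w1o.png

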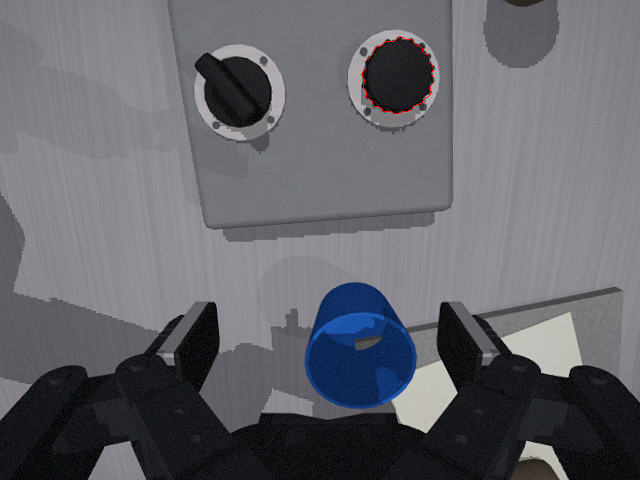

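Run:
```python
from h import *
s=read_state();c=cam("wrist",s)
P=toplane(c,[(240,92),(394,79)],.062);B=toplane(c,[(206,58),(255,116)],.109)
v=P[1]-P[0];yaw=np.arctan2(v[1],v[0]);b=B[1]-B[0]
print(P,np.linalg.norm(v[:2]),"yaw",yaw,"bar",B,B.mean(0),np.linalg.norm(b[:2]),np.arctan2(b[1],b[0]),"sel",yaw-np.arctan2(b[1],b[0]))
im=cv2.imread("pics/w1.png");A=P[0].copy()
for j in (0.48,.96,1.44):
    a=yaw-j;d=np.array([np.cos(a),np.sin(a),0])*.025;C=A.copy();C[2]=.109
    q=proj(c,[C-d,C+d]).astype(int);cv2.line(im,tuple(map(int,q[0])),tuple(map(int,q[1])),(0,255,255) if j==.96 else (0,0,255),1)
q=proj(c,[P[0]+[.036*np.cos(t),.036*np.sin(t),0] for t in np.linspace(0,6.28,40)]).astype(np.int32);cv2.polylines(im,[q],True,(0,255,0))
cv2.imwrite("pics/w1c.png",cv2.resize(im[20:170,160:460],(800,400),interpolation=cv2.INTER_CUBIC))
```

```text
[[ 0.53676595 -0.12814334  0.062     ]
 [ 0.65719063 -0.11850418  0.062     ]] 0.12080984160972744 yaw 0.07987278221467965 bar [[ 0.52584976 -0.11099901  0.109     ]
 [ 0.55657285 -0.14799611  0.109     ]] [ 0.5412113  -0.12949756  0.109     ] 0.048090476222332444 -0.8777804407822821 sel 0.9576532229969618
```

View pics/w1c.png

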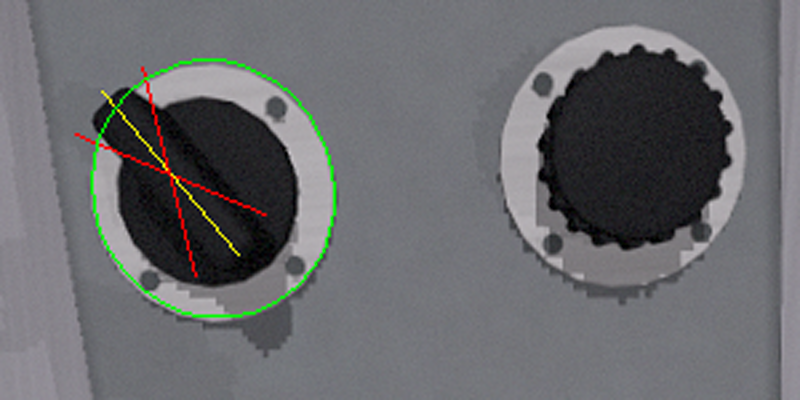

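Call:
jog_arm:
  series:
    - {"linear": [25, -10, 0], "dr": [0, 0, -0.14], "claw": 1}
    - {"linear": [47, -21, 0], "dr": [0, 0, -0.28], "claw": 1}
    - {"linear": [47, -21, 0], "dr": [0, 0, -0.42], "claw": 1}
    - {"linear": [47, -21, 0], "dr": [0, 0, -0.56], "claw": 1}
    - {"linear": [47, -21, 0], "dr": [0, 0, -0.69], "claw": 1}
    - {"linear": [47, -21, 0], "dr": [0, 0, -0.69], "claw": 1}
    - {"linear": [47, -21, 0], "dr": [0, 0, -0.69], "claw": 1}

```text
clock: 1.95
tool_pos: [0.5841, -0.1819, 0.2424]
tcp_rot: [1.341, 2.841, 0.0]
contact_force: [0.2, 0.5, 0.1]
width: 1.0
```

Run:
```python
from h import *
s=read_state();c=cam("wrist",s);im=read_camera("wrist");save("w2.png",im)
print(s["tool_pos"],s["q"]);R=Rv(s["tcp_rot"]);print("jaw angle",np.arctan2(R[1,1],R[0,1]))
try: print("nose",nose_length())
except Exception as e: print(nose_length,e)
for o in outline_of("selector","wrist")[:1]: print(o["conf"],o["box"])
C=np.array([.539,-.129,.109]);q=proj(c,[C])[0];print(q)
x,y=map(int,q);x0,y0=max(x-100,0),max(y-75,0);cr=im[y0:y0+150,x0:x0+200]
cr=np.clip((cr/255.)**.5*255,0,255).astype(np.uint8);print("crop0",x0,y0)
save("w2c.png",cv2.resize(cr,(cr.shape[1]*4,cr.shape[0]*4),interpolation=cv2.INTER_CUBIC))
```

```text
[ 0.58413763 -0.1818708   0.24238595] [-4.16549472e-01  1.89139691e-01  1.64586232e+00  9.63175930e-05
  1.30656193e+00 -1.10544475e+00]
jaw angle 0.6888701239753331
0.011 'float' object is not callable
0.87 [290.6, 92.0, 356.1, 170.8]
[325.20290102 131.96764142]
crop0 225 56
```

View pics/w2c.png

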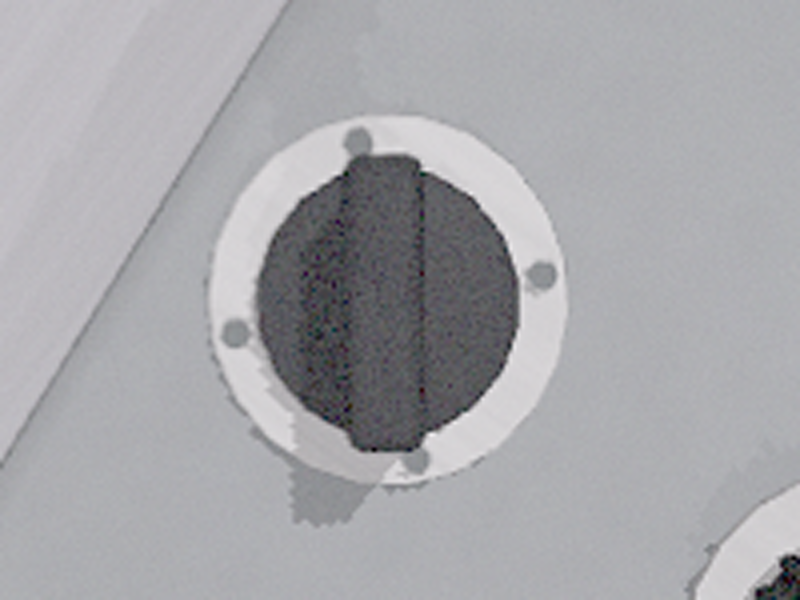

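The bar now stands upright in the picture, centred at pixel (321.3,131.7), so the jaws are already square to it.

Run:
```python
from h import *
s=read_state();c=cam("wrist",s);R=Rv(s["tcp_rot"])
a=toplane(c,[(321.3,131.7)],.109)[0];b=toplane(c,[(322,131)],.062)[0]
print(a,b);t=(a+b)/2;t[2]=.092;print("shift mm tool",R.T@(t-s["tool_pos"])*1000, R.T@(a-s["tool_pos"])*1000,R.T@(b-s["tool_pos"])*1000)
B=toplane(c,[(225+385/4,56+160/4),(225+388/4,56+448/4)],.109);print(R.T@(B[1]-B[0])*1000)
```

```text
[ 0.53679512 -0.13108758  0.109     ] [ 0.53643403 -0.130996    0.062     ]
shift mm tool [ 69.83349894  -4.01929562 150.33830557] [ 69.68278585  -3.90819699 133.33831629] [ 69.98465311  -4.13105407 180.33829483]
[-4.76666804e+01  3.19941263e-01  1.63355117e-03]
```

Call:
jog_arm:
  series:
    - {"linear": [40, -4, 20], "dr": [0, 0, 0], "claw": 1}
    - {"linear": [70, -4, 50], "dr": [0, 0, 0], "claw": 1}
    - {"linear": [70, -4, 85], "dr": [0, 0, 0], "claw": 0.7}
    - {"linear": [70, -4, 110], "dr": [0, 0, 0], "claw": 0.6}
    - {"linear": [70, -4, 130], "dr": [0, 0, 0], "claw": 0.6}
    - {"linear": [70, -4, 145], "dr": [0, 0, 0], "claw": 0.6}
    - {"linear": [70, -4, 150], "dr": [0, 0, 0], "claw": 0.6}
    - {"linear": [70, -4, 150], "dr": [0, 0, 0], "claw": 0.6}
    - {"linear": [70, -4, 150], "dr": [0, 0, 0], "claw": 0.6}
  force: 40

```text
clock: 2.95
tool_pos: [0.5374, -0.1319, 0.0934]
tcp_rot: [1.339, 2.84, 0.0]
contact_force: [1.1, -0.6, -0.2]
width: 0.599
```

Run:
```python
from h import *
s=read_state();print(s["tool_pos"],s["contact_force"],s["moment"],s["width"])
save("w3.png",read_camera("wrist"))
```

```text
[ 0.53736376 -0.13194878  0.09339802] [ 1.14774249 -0.56753909 -0.24105132] [-0.03104796 -0.02727445  0.01800814] 0.5986501831586567
```

View pics/w3.png

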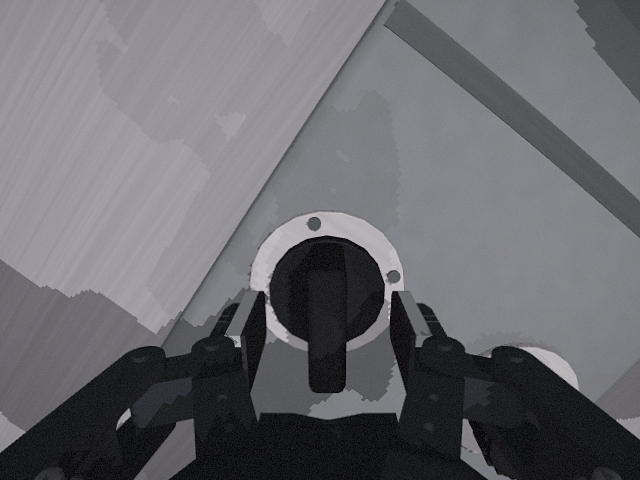

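The bar (column about 327) is centred between the pads (265 and 391). Closing now.

Call:
jog_arm:
  series:
    - {"linear": [0, 0, 0], "dr": [0, 0, 0], "claw": 0.3}
    - {"linear": [0, 0, 0], "dr": [0, 0, 0], "claw": 0.2}
    - {"linear": [0, 0, 0], "dr": [0, 0, 0], "claw": 0}
    - {"linear": [0, 0, 0], "dr": [0, 0, 0], "claw": 0}
    - {"linear": [0, 0, 0], "dr": [0, 0, 0], "claw": 0}
    - {"linear": [0, 0, 0], "dr": [0, 0, 0], "claw": 0}
    - {"linear": [0, 0, 0], "dr": [0, 0, 0], "claw": 0}
    - {"linear": [0, 0, 0], "dr": [0, 0, 0], "claw": 0}
  force: 40

```text
clock: 3.8
tool_pos: [0.5367, -0.1319, 0.0932]
tcp_rot: [1.339, 2.841, -0.0]
contact_force: [-1.7, 0.1, 5.5]
width: 0.155
```

Call:
jog_arm:
  series:
    - {"linear": [0, 0, 0], "dr": [0, 0, -0.1], "claw": 0}
    - {"linear": [0, 0, 0], "dr": [0, 0, -0.2], "claw": 0}
    - {"linear": [0, 0, 0], "dr": [0, 0, -0.3], "claw": 0}
    - {"linear": [0, 0, 0], "dr": [0, 0, -0.4], "claw": 0}
    - {"linear": [0, 0, 0], "dr": [0, 0, -0.5], "claw": 0}
    - {"linear": [0, 0, 0], "dr": [0, 0, -0.6], "claw": 0}
    - {"linear": [0, 0, 0], "dr": [0, 0, -0.7], "claw": 0}
    - {"linear": [0, 0, 0], "dr": [0, 0, -0.8], "claw": 0}
    - {"linear": [0, 0, 0], "dr": [0, 0, -0.88], "claw": 0}
    - {"linear": [0, 0, 0], "dr": [0, 0, -0.94], "claw": 0}

```text
clock: 4.8
tool_pos: [0.537, -0.1309, 0.0932]
tcp_rot: [-0.097, 3.139, 0.002]
contact_force: [-0.5, 2.5, 6.0]
width: 0.152
```

Call:
jog_arm:
  series:
    - {"linear": [0, 0, 0], "dr": [0, 0, -0.04], "claw": 0}
    - {"linear": [0, 0, 0], "dr": [0, 0, -0.06], "claw": 0}
    - {"linear": [0, 0, 0], "dr": [0, 0, -0.06], "claw": 0}
    - {"linear": [0, 0, 0], "dr": [0, 0, -0.06], "claw": 0}
    - {"linear": [0, 0, 0], "dr": [0, 0, -0.06], "claw": 0}
    - {"linear": [0, 0, 0], "dr": [0, 0, -0.06], "claw": 0}

```text
clock: 5.4
tool_pos: [0.537, -0.1309, 0.0932]
tcp_rot: [-0.177, 3.135, 0.004]
contact_force: [-1.1, 3.2, 6.6]
width: 0.159
```

Run:
```python
from h import *
s=read_state();R=Rv(s["tcp_rot"]);print("jaw",np.arctan2(R[1,1],R[0,1]),s["tool_pos"],s["contact_force"],s["moment"],s["width"],s["q"])
save("w4.png",read_camera("wrist"))
```

```text
jaw 1.6835662478035094 [ 0.53698079 -0.13087786  0.09323903] [-1.12117777  3.24543267  6.56585128] [ 0.28692997  0.32963974 -1.30147248] 0.15882358676989247 [-0.36772051  0.24147661  1.89093816  0.00366507  1.0088073  -2.05323692]
```

View pics/w4.png

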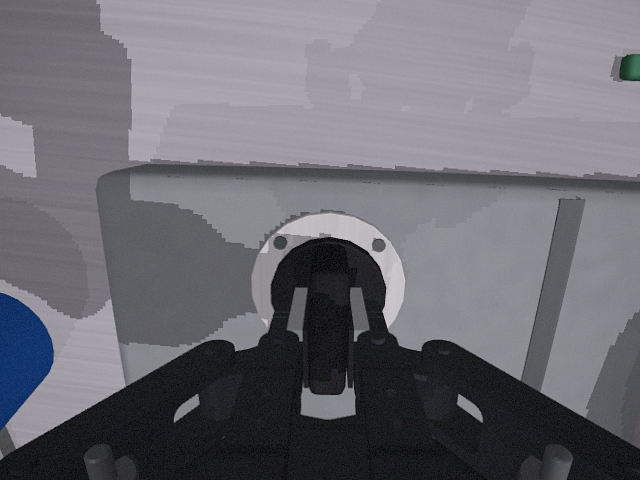

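The moment of 1.3 N m about z shows it is firmly at the stop, and the bar is square to the deck end. Now turning back two clicks.

Call:
jog_arm:
  series:
    - {"linear": [0, 0, 0], "dr": [0, 0, 0.1], "claw": 0}
    - {"linear": [0, 0, 0], "dr": [0, 0, 0.2], "claw": 0}
    - {"linear": [0, 0, 0], "dr": [0, 0, 0.3], "claw": 0}
    - {"linear": [0, 0, 0], "dr": [0, 0, 0.4], "claw": 0}
    - {"linear": [0, 0, 0], "dr": [0, 0, 0.5], "claw": 0}
    - {"linear": [0, 0, 0], "dr": [0, 0, 0.6], "claw": 0}
    - {"linear": [0, 0, 0], "dr": [0, 0, 0.7], "claw": 0}
    - {"linear": [0, 0, 0], "dr": [0, 0, 0.8], "claw": 0}
    - {"linear": [0, 0, 0], "dr": [0, 0, 0.9], "claw": 0}
    - {"linear": [0, 0, 0], "dr": [0, 0, 1.0], "claw": 0}

```text
clock: 6.45
tool_pos: [0.5367, -0.1317, 0.0932]
tcp_rot: [1.345, 2.839, -0.0]
contact_force: [-2.2, 0.2, 6.4]
width: 0.155
```

Call:
jog_arm:
  series:
    - {"linear": [0, 0, 0], "dr": [0, 0, 0.01], "claw": 0}
    - {"linear": [0, 0, 0], "dr": [0, 0, 0.01], "claw": 0}
    - {"linear": [0, 0, 0], "dr": [0, 0, 0.01], "claw": 0}

```text
clock: 6.75
tool_pos: [0.5367, -0.1317, 0.0932]
tcp_rot: [1.353, 2.835, -0.0]
contact_force: [-2.0, 0.4, 6.4]
width: 0.153
```

Run:
```python
from h import *
s=read_state();R=Rv(s["tcp_rot"]);print("jaw",np.arctan2(R[1,1],R[0,1]),s["tool_pos"],s["contact_force"],s["moment"],s["width"])
```

```text
jaw 0.6800931533779336 [ 0.5366505  -0.13171196  0.0932191 ] [-2.01070192  0.36179347  6.3653236 ] [ 0.02193853  0.36236171 -0.05039395] 0.15275769000338135
```

Almost no twist remains, so the selector is in its detent. Opening and retreating to the same view as before.

Call:
jog_arm:
  series:
    - {"linear": [0, 0, 0], "dr": [0, 0, 0], "claw": 0.6}
    - {"linear": [0, 0, 0], "dr": [0, 0, 0], "claw": 0.6}
    - {"linear": [0, 0, 0], "dr": [0, 0, 0], "claw": 0.6}
    - {"linear": [0, 0, 0], "dr": [0, 0, 0], "claw": 0.6}
    - {"linear": [0, 0, -15], "dr": [0, 0, 0], "claw": 0.6}
    - {"linear": [0, 0, -50], "dr": [0, 0, 0], "claw": 0.6}
    - {"linear": [0, 0, -100], "dr": [0, 0, 0], "claw": 0.6}
    - {"linear": [-35, 0, -150], "dr": [0, 0, 0], "claw": 0.6}
    - {"linear": [-70, 0, -150], "dr": [0, 0, 0], "claw": 0.6}
    - {"linear": [-70, 0, -150], "dr": [0, 0, 0], "claw": 0.6}

```text
clock: 7.75
tool_pos: [0.5847, -0.1903, 0.2479]
tcp_rot: [1.352, 2.823, -0.002]
contact_force: [-0.5, 0.2, -0.1]
width: 0.601
```

Call:
jog_arm:
  series:
    - {"linear": [0, 0, 0], "dr": [0, 0, 0], "claw": 0.6}
    - {"linear": [0, 0, 0], "dr": [0, 0, 0], "claw": 0.6}

```text
clock: 7.95
tool_pos: [0.5793, -0.1851, 0.2415]
tcp_rot: [-1.352, -2.833, -0.0]
contact_force: [0.0, 0.3, -0.2]
width: 0.601
```

Run:
```python
from h import *
s=read_state();c=cam("wrist",s);R=Rv(s["tcp_rot"]);print(s["clock"],np.arctan2(R[1,1],R[0,1]),s["contact_force"])
im=read_camera("wrist")
cr=(((im[40:310,200:560]/255.)**.5)*255).astype(np.uint8);save("w5.png",cv2.resize(cr,(800,600),interpolation=cv2.INTER_CUBIC))
```

```text
7.95 0.6801228623935156 [ 0.00201633  0.29407752 -0.19004207]
```

View pics/w5.png

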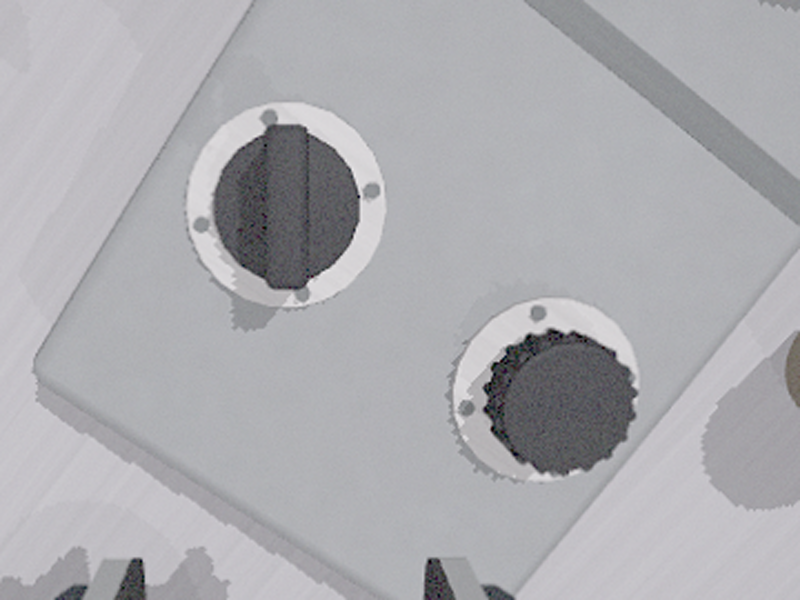

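The bar at crop (288,207) is upright at jaw angle 0.68, which puts the selector at about 0.97 rad. The gripper is clear.

```bash
python3 -c "
from bench import *
print(close_job())"
```

```text
the job is handed in; nothing more can be done
None
```

The selector now sits at its second speed, and I handed the job in at about 8 s of the 32 s allowed.

- **What I did:** I pinched the bar and turned it anticlockwise about 1.0 rad to the end stop. I held it there about 0.5 s, with about 1.3 N m of moment confirming the stop. Then I turned it clockwise two clicks, let go and backed away.
- **Last checks:** The final picture puts the selector at about 0.97 rad, against a target of 0.96. The contact force was about 0.3 N, which is sensor noise, and the gripper was clear of the deck. I never touched the round knob, but I did not measure its angle.
- **Disagreements:** None of the checks failed. The selector's network outline was missing in one early picture, so I measured the selector by eye from the images there.

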